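# Open the glass breaker and show which offcut goes in it

### The job

The next piece to be broken must be shown to the trainee: gently push the breaker's lever by its black ball with the fingertips, without gripping it, up and over, well back past upright on the side away from the mouth, so that the jaws stand open; it need not be driven against its stop. Then point down at the middle of the pink glass offcut, fingertips two or three centimetres above it, and hold still for two seconds; then point at the middle of the breaker's open mouth, fingertips a few centimetres in front of it, and hold still for two seconds. Do not touch the glass, the breaker's mouth or any other loose piece, and cross well above the other pieces so that you point at none of them.

Things in the scene. Friction and masses are not known exactly. Their poses are not given: they have to be found in the camera images.
- breaker: dark cast-iron C-frame glass breaker clamp bolted to the bench. Origin: on the bench, z up; the mouth opens to its own -x, the column stands at +x. Foot x -75 to +95 mm, 100 mm wide (y). Jaws 90 mm wide, front faces at x = -53 mm. Above them a round boss, front at x = -59, z 85 to 115 mm, and two lever cheeks up to z = 158 mm, x -55 to -15 mm.
- lever_pin (a point): middle of the lever's hinge pin, which runs along the breaker's y: x = -35, y = 0, z = 146 mm in the breaker's frame; axes as the breaker's.
- mouth (a point): middle of the breaker's mouth at the front faces of the jaws: x = -53, y = 0, z = 53 mm in the breaker's frame; axes as the breaker's. The open gap is about 14 mm high.
- lever (a joint): angle of the hand lever, rad. 0: jaws shut, lever leans out over the mouth (towards the breaker's -x), 60 degrees above level. Grows as it is pushed up and over towards +x: 0.52 upright; from 0.95 the jaws count as open; 1.4 is the rear stop, 50 degrees past upright. Starts at 0 to 0.2. Stiff hinge (0.3 N m friction) that stays where left; 3 to 6 N at the ball moves it.
- lever_ball (a point): centre of the black ball, 32 mm in diameter, on the end of the 13 mm steel lever, 150 mm from the pin. It swings in the breaker's x-z plane (y = 0): 276 mm above the bench at joint 0, 296 mm when upright, 242 mm at the rear stop.
- pink_offcut: pink glass offcut lying flat on the bench, 110 (x) x 70 (y) x 6 (z) mm. Origin: centre of its underside, z up. Loose.
- smoked_offcut: dark grey smoked-glass offcut lying flat, same size as the pink one, 110 x 70 x 6 mm. Origin: centre of its underside. Loose; leave alone.
- spacer: red plastic spacer-bar section, hollow, lying flat, 120 (x) x 16 (y) x 16 (z) mm. Origin: centre of its underside. Loose; leave alone.
- setting_block: orange nylon setting block lying flat, 100 (x) x 30 (y) x 8 (z) mm. Origin: centre of its underside. Loose; leave alone.
- wedge1: black rubber glazing wedge lying flat, 80 (x) x 24 (y) x 12 (z) mm. Origin: on the bench under its middle. Loose; leave alone.
- wedge2: second black rubber glazing wedge, as wedge1. Loose; leave alone.
Mind the look-alikes: they are no part of the job. Of the things that look like the pink_offcut, take the one that is farthest to the robot's left at the start.

How it is judged:
By the outcome, as a careful person would: the job done as asked, in the order asked, and still so for the second after the job is handed in, with the robot touching nothing.
It also fails if it takes over 58 s, if anything falls off the work surface, if the arm or the gripper's body presses on something with over 40 N, if the wrist force passes 120 N, or if a joint passes its speed limit or range.

### The arm

A 7-joint arm with a two-finger parallel gripper is mounted at the origin on the work surface. World frame = base frame: x ahead of the robot, y to its left, z up, the work surface at z = 0. Lengths are in m, angles in rad, forces in N, time in s.
With the tool pointing down it reaches from about 0.4 to 0.85 m from the base axis. Payload 10.4 kg.
Tool frame: the origin (TCP) lies between the finger pads, 19 mm behind the fingertips; this is the grasp point; z points along the fingers, y is the line along which they close (so a half turn about z gives the same grasp; the last joint's range is limited). The gripper opens to 87 mm and grips with 3 to 60 N. Pads are 19 mm wide; open, the fingers measure 117 mm over their backs; the gripper's body (75 mm by 190 mm) begins 51 mm behind the grasp point.
Start: joints at [1.244, 0.332, -0.065, 1.46, 0.022, 1.35, -0.088], TCP at [0.187, -0.596, 0.241] pointing down, gripper open.
Joint ranges: [-2.6, 2.6], [-0.5, 2.12], [-1.47, 1.34], [0.16, 2.42], [-1.27, 4.41], [0.06, 2.06], [-2.6, 2.6]. Speed limits (rad/s): [2.22, 2.22, 2.79, 2.79, 3.14, 3.14, 3.14].

### API

Orientations are given as a 3x3 rotation matrix whose columns are the frame's x, y, z axes.
In Python, from plant import monitor, snapshot, order gives the robot as it stands.
- The arm moves only by the tool move_arm, never from a script. Its argument "series" is a list of rows, each an object with "delta_pos": the shift along the tool's x, y, z in mm, a list of three; "turn": the turn, a rotation vector about the tool's x, y, z in rad, a list of three; "gripper": the opening, from 0 (shut) to 1 (fully open). In form: [{"delta_pos": [x, y, z], "turn": [wx, wy, wz], "gripper": gripper}, ...]. A call has 1 to 20 rows; each row shifts and turns the commanded pose from where the row before left it, along the tool's axes as they then stand; what a row does not reach is not made up. A row lasts 1/8 s, in which the tool goes at most 62.5 mm and 10.7 degrees, less where a joint would pass 70% of its speed; a pose out of reach is approached as far as the arm can. A call with a gripper value outside its range is refused whole. The fingers move at their own pace and stop on an object; "grip_force" is the grip in N (left out, the last holds). Time passes only in rows, so rows that do not move let the fingers close. It gives the time, the measured TCP pose, the force, the opening and the grip force at its end, in the units of the state.
- monitor.observe(): the state, without advancing time (a new reading comes with each control period).
- snapshot(name): name is "side" or "top"; returns a dict with "pixels" (400x640x3 uint8, red, green, blue), "fovy" (degrees; the focal length in pixels is half the picture's height over the tangent of half this angle, whatever the lens; pixels are square), "cx", "cy" (the principal point, pixels), "pose" (4x4, takes a point from camera to world coordinates). Camera axes: x right, y up, looking along -z (the intrinsics and any distortion apply to the point x, -y, -z); pixel columns grow to the right and rows downward; lengths in m; the calibration is good to about 2 mm. A picture is of the moment at which its call begins. There is no depth.
- order.sign_off(): hands the job in; it is judged then, once.
The state is a dict: "time": time; "joint_positions": joint angles; "joint_vel": joint speeds; "joint_efforts": joint torques, N m; "position": TCP position; "eef_rot": TCP orientation; "force": force on the tool from outside, world axes, zero at the start; "wrist_torque": the same for the moment, N m; "opening": finger opening in m; "gripper_force": force on a finger pad.
Only numpy, scipy, OpenCV 4.12 (cv2) and the standard library are available. Lean on these libraries where they do the work, as an engineer would, in place of code of your own. Each camera call takes 0.05 s, during which the arm holds its last target. There are 200 camera calls.

## Working session

There is one attempt and no reset: what is moved stays moved. The work goes in short steps, Python scripts to look and compute and a tool call to move; the robot and the scene stay as the last step left them, time stands still between calls to the robot, and variables do not carry over. Pictures are saved under pics/ and viewed, at most 10 in all, crops included, and the job is handed in when it is done.

Besides the shell and the picture viewer there is one more tool, called after "Request:" in YAML: its name, and indented under it one key for each argument. move_arm: Moves the arm, as the interface text tells. Its arguments: {"type":"object","properties":{"series":{"type":"array","items":{"type":"object","properties":{"delta_pos":{"type":"array","items":{"type":"number"}},"turn":{"type":"array","items":{"type":"number"}},"gripper":{"type":"number"}}}},"grip_force":{"type":"number"}},"required":["series"]}

```bash
mkdir -p pics
python3 - <<'E'
from plant import monitor, snapshot
import cv2,numpy as np
for n in("top","side"):
    s=snapshot(n);cv2.imwrite(f"pics/{n}0.png",s["pixels"][:,:,::-1])
    print(n,{k:(np.round(v,4).tolist() if k!="pixels" else 0) for k,v in s.items() if k!="pixels" and not isinstance(v,str)},s.keys())
o=monitor.observe();print(o["time"],o["position"],np.round(o["eef_rot"],3).tolist(),o["force"])
E
```

```text
top {'fovy': 56.1641, 'cx': 317.2399, 'cy': 197.1615, 'pose': [[-0.0151, 0.989, -0.1475, 0.3518], [-0.9997, -0.018, -0.0186, -0.0184], [-0.0211, 0.1471, 0.9889, 1.071], [0.0, 0.0, 0.0, 1.0]]} dict_keys(['pixels', 'fovy', 'cx', 'cy', 'pose'])
side {'fovy': 47.567, 'cx': 318.7196, 'cy': 200.004, 'pose': [[-0.9338, 0.2034, -0.2943, 0.0803], [-0.3577, -0.5187, 0.7765, 0.9782], [0.0053, 0.8304, 0.5572, 0.8932], [0.0, 0.0, 0.0, 1.0]]} dict_keys(['pixels', 'fovy', 'cx', 'cy', 'pose'])
0.1 [ 0.18689081 -0.59608193  0.24053936] [[0.954, 0.299, -0.0], [0.299, -0.954, 0.001], [-0.0, -0.001, -1.0]] [ 1.04368273 -0.13995953 -0.10391342]
```

View pics/top0.png

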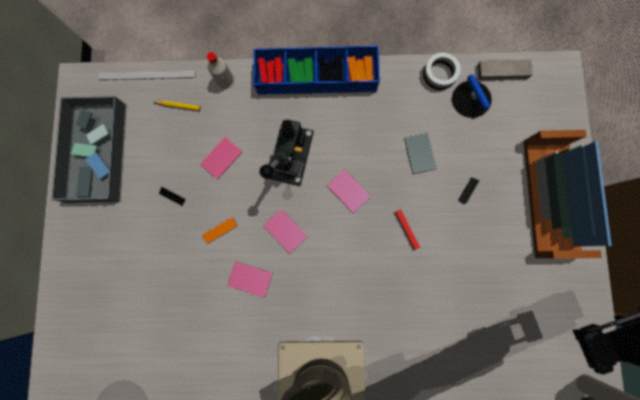

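View pics/side0.png

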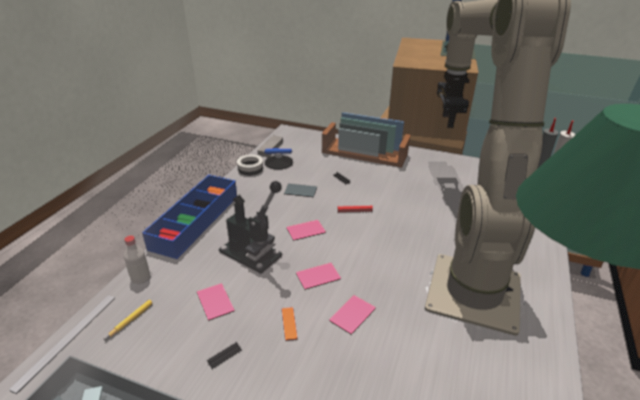

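The top view shows four pinkish plates, at (221,158), (285,231), (249,279) and (348,190). The breaker is at about (290,155), with its ball at about (266,171). I'll enlarge this area to compare the plates and read corners.

```bash
cat > h.py <<'E'
import numpy as np,cv2
from plant import monitor,snapshot
def ray(s,u,v):
    f=200/np.tan(np.radians(s["fovy"])/2); T=np.array(s["pose"])
    d=T[:3,:3]@np.array([(u-s["cx"])/f,-(v-s["cy"])/f,-1]); return T[:3,3],d
def at(s,u,v,z):
    o,d=ray(s,u,v); return o+d*(z-o[2])/d[2]
def proj(s,p):
    f=200/np.tan(np.radians(s["fovy"])/2); T=np.array(s["pose"])
    c=T[:3,:3].T@(np.array(p)-T[:3,3]); return np.array([s["cx"]-f*c[0]/c[2],s["cy"]+f*c[1]/c[2]])
E
python3 - <<'E'
from h import *
s=snapshot("top");p=s["pixels"];t=snapshot("side")
cv2.imwrite("pics/c1.png",cv2.resize(p[110:310,190:390][:,:,::-1],(600,600),interpolation=cv2.INTER_CUBIC))
q=t["pixels"];cv2.imwrite("pics/c2.png",cv2.resize(q[165:345,180:400][:,:,::-1],None,fx=3.3,fy=3.3,interpolation=cv2.INTER_CUBIC)[:600,:800])
for s,n in((s,"top"),(t,"side")):
    h=cv2.cvtColor(s["pixels"],cv2.COLOR_RGB2HSV)
    m=((h[...,0]>155)&(h[...,0]<177)&(h[...,1]>80)).astype(np.uint8)
    N,l,st,c=cv2.connectedComponentsWithStats(m)
    for i in range(1,N):
        if st[i,4]<100: continue
        pts=np.argwhere(l==i)[:,::-1]
        w=np.array([at(s,u,v,.006)[:2] for u,v in pts],np.float32)
        r=cv2.minAreaRect(w*1000)
        print(n,c[i].round(),st[i,4],np.round(r[0]),np.round(r[1]),round(r[2]),h[l==i].mean(0).round(),s["pixels"][l==i].mean(0).round())
E
```

```text
top [270.  69.] 159 [906. 137.] [83. 76.] 2 [170. 198. 102.] [102.  22.  44.]
top [221. 158.] 877 [634. 283.] [ 71. 110.] 49 [170. 134. 183.] [183.  86. 120.]
top [348. 191.] 859 [528. -87.] [107.  68.] 43 [165.  98. 184.] [184. 114. 148.]
top [285. 231.] 919 [417.  95.] [107.  70.] 44 [167. 112. 184.] [184. 103. 138.]
top [249. 279.] 997 [283. 195.] [110.  70.] 71 [168. 121. 184.] [184.  96. 131.]
side [305. 229.] 465 [528. -86.] [109.  71.] 42 [171. 112. 212.] [212. 119. 148.]
side [318. 275.] 678 [416.  97.] [109.  71.] 43 [170. 110. 214.] [214. 121. 151.]
side [215. 301.] 811 [633. 286.] [ 69. 110.] 48 [170. 108. 215.] [215. 124. 154.]
side [352. 314.] 889 [282. 197.] [111.  68.] 73 [170. 107. 215.] [215. 125. 155.]
```

View pics/c1.png

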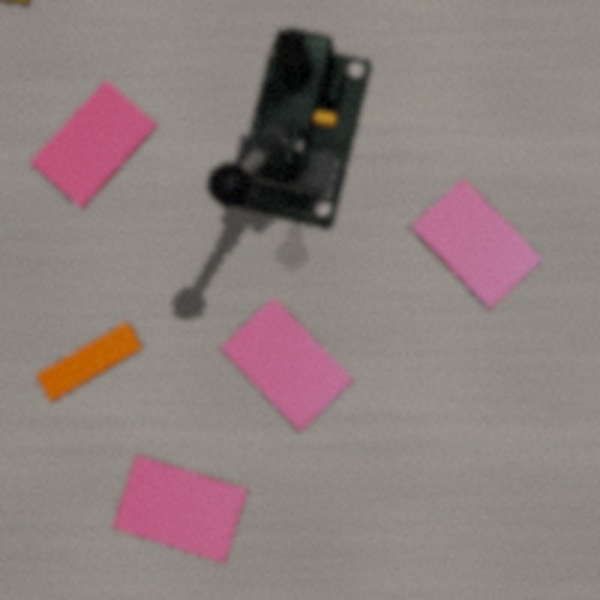

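View pics/c2.png

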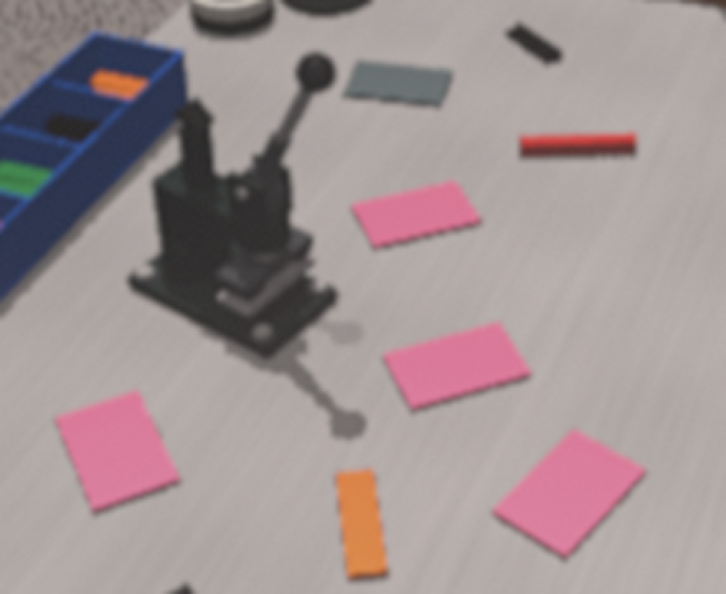

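The crops show all four plates in the same pink under different light, so I take the one farthest to the left: (221,158) in the top view, world about (0.634, 0.284). The ball is at top (266.7,171) and side (275.8,187.1). I read the foot corners as top (313.3,130.7) and (300,185), and side (260.3,272.6), (281.5,254.4) and (219.4,249.8).

Run:
```python
from h import *
from scipy.optimize import least_squares
s=snapshot("top");t=snapshot("side")
o1,d1=ray(s,266.7,171);o2,d2=ray(t,275.8,187.1)
k=np.linalg.lstsq(np.c_[d1,-d2],o2-o1,rcond=None)[0]
a,b=o1+d1*k[0],o2+d2*k[1];B=(a+b)/2;print("ball",a,b)
zf=.012
for S,u,v in((s,313.3,130.7),(s,300,185),(t,260.3,272.6),(t,281.5,254.4),(t,219.4,249.8)): print(at(S,u,v,zf).round(3),at(S,u,v,0).round(3))
# fit pose x,y,yaw,joint
obs=[(s,313.3,130.7,(95,-50,zf)),(s,300,185,(-75,-50,zf)),(t,260.3,272.6,(-75,50,zf)),(t,281.5,254.4,(-75,-50,zf)),(t,219.4,249.8,(95,50,zf))]
def f(p,full=False):
    x,y,th,q=p;c,sn=np.cos(th),np.sin(th);r=[]
    W=lambda l:np.array([x+c*l[0]-sn*l[1],y+sn*l[0]+c*l[1],l[2]])
    for S,u,v,l in obs: r+=list(proj(S,W((l[0]/1e3,l[1]/1e3,l[2])))-(u,v))
    e=np.pi-np.radians(60)-q
    bl=W((-.035+.15*np.cos(e),0,.146+.15*np.sin(e)))
    for S,u,v in((s,266.7,171),(t,275.8,187.1)): r+=list(proj(S,bl)-(u,v))
    return (np.array(r),bl,W((-.053,0,.053)),W((-.035,0,.146))) if full else np.array(r)
R=least_squares(f,[.65,.1,-.2,.1],loss="soft_l1");print(R.x)
for z in f(R.x,True): print(z.round(3))
```

```text
ball [0.52941064 0.10525721 0.2777871 ] [0.52806107 0.10482578 0.27741761]
[0.707 0.01  0.012] [0.711 0.01  0.   ]
[0.546 0.051 0.012] [0.548 0.051 0.   ]
[0.568 0.152 0.012] [0.574 0.141 0.   ]
[0.545 0.06  0.012] [0.551 0.047 0.   ]
[0.727 0.108 0.012] [0.735 0.096 0.   ]
[ 0.62864017  0.08185245 -0.24418545  0.04981724]
[-0.096 -0.535 -0.322  0.743  0.453 -0.85   1.49  -1.586 -1.741 -0.619
 -0.862  0.361 -0.459 -0.305]
[0.528 0.107 0.279]
[0.577 0.095 0.053]
[0.595 0.09  0.146]
```

Request:
move_arm:
  series:
    - {"delta_pos": [0,0,-10],"turn": [0,0,0.183],"gripper": 0}
    - {"delta_pos": [0,0,-10],"turn": [0,0,0.183],"gripper": 0}
    - {"delta_pos": [0,0,-10],"turn": [0,0,0.182],"gripper": 0}
    - {"delta_pos": [24,-38,-10],"turn": [0,0,0],"gripper": 0}
    - {"delta_pos": [24,-38,-10],"turn": [0,0,0],"gripper": 0}
    - {"delta_pos": [24,-38,-10],"turn": [0,0,0],"gripper": 0}
    - {"delta_pos": [24,-38,-10],"turn": [0,0,0],"gripper": 0}
    - {"delta_pos": [24,-38,-10],"turn": [0,0,0],"gripper": 0}
    - {"delta_pos": [24,-38,0],"turn": [0,0,0],"gripper": 0}
    - {"delta_pos": [24,-38,0],"turn": [0,0,0],"gripper": 0}
    - {"delta_pos": [24,-38,0],"turn": [0,0,0],"gripper": 0}
    - {"delta_pos": [-7,-38,0],"turn": [0,0,0],"gripper": 0}
    - {"delta_pos": [-7,-38,0],"turn": [0,0,0],"gripper": 0}
    - {"delta_pos": [-7,-38,0],"turn": [0,0,0],"gripper": 0}
    - {"delta_pos": [-7,-38,0],"turn": [0,0,0],"gripper": 0}
    - {"delta_pos": [-7,-38,0],"turn": [0,0,0],"gripper": 0}
    - {"delta_pos": [-7,-38,0],"turn": [0,0,0],"gripper": 0}
    - {"delta_pos": [-7,-38,0],"turn": [0,0,0],"gripper": 0}
    - {"delta_pos": [-7,-38,0],"turn": [0,0,0],"gripper": 0}

```text
time: 2.68
position: [0.4658, -0.038, 0.3214]
eef_rot: [[0.97, -0.242, 0.0], [-0.242, -0.97, -0.0], [0.0, 0.0, -1.0]]
force: [1.0, 0.8, 0.9]
opening: 0.0007
gripper_force: 0.0
```

Request:
move_arm:
  series:
    - {"delta_pos": [-5,-31,0],"turn": [0,0,0],"gripper": 0}
    - {"delta_pos": [-5,-31,0],"turn": [0,0,0],"gripper": 0}
    - {"delta_pos": [-5,-31,0],"turn": [0,0,0],"gripper": 0}
    - {"delta_pos": [-5,-31,0],"turn": [0,0,0],"gripper": 0}
    - {"delta_pos": [-5,-30,8],"turn": [0,0,0],"gripper": 0}
    - {"delta_pos": [0,0,20],"turn": [0,0,0],"gripper": 0}
    - {"delta_pos": [0,0,0],"turn": [0,0,0],"gripper": 0}

```text
time: 3.55
position: [0.4783, 0.116, 0.2922]
eef_rot: [[0.97, -0.241, -0.002], [-0.241, -0.97, -0.001], [-0.002, 0.001, -1.0]]
force: [0.0, 0.2, 0.7]
opening: 0.0005
gripper_force: 0.0
```

Run:
```python
from h import *
t=snapshot("side");q=t["pixels"]
cv2.imwrite("pics/c3.png",cv2.resize(q[120:280,190:390][:,:,::-1],None,fx=3.5,fy=3.5,interpolation=cv2.INTER_CUBIC))
o=monitor.observe();p=o["position"];print(p,o["force"],np.round(o["joint_positions"],2))
e=p+.019*np.array(o["eef_rot"])[:,2];print((proj(t,e)-(190,120))*3.5)
```

```text
[0.47873768 0.11584514 0.29318953] [ 1.02116086 -1.08502031  0.22875288] [ 0.32  0.06 -0.67  1.69  0.04  1.41 -2.17]
[356.58681036 259.86527056]
```

View pics/c3.png

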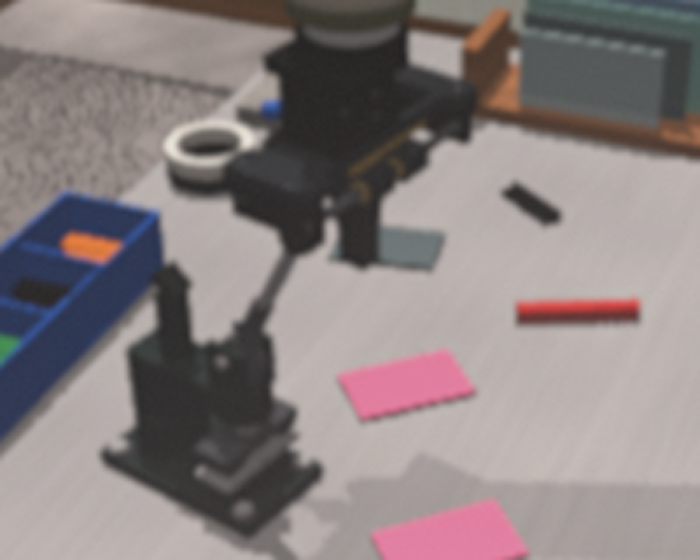

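The fingertip is at about crop (357,262), in front of the ball at about (303,237) and clear of it. The line is right, so I start the push.

Request:
move_arm:
  series:
    - {"delta_pos": [10,0,0],"turn": [0,0,0],"gripper": 0}
    - {"delta_pos": [7,0,0],"turn": [0,0,0],"gripper": 0}
    - {"delta_pos": [5,0,-1],"turn": [0,0,0],"gripper": 0}
    - {"delta_pos": [5,0,-2],"turn": [0,0,0],"gripper": 0}
    - {"delta_pos": [6,0,-2],"turn": [0,0,0],"gripper": 0}
    - {"delta_pos": [8,0,-4],"turn": [0,0,0],"gripper": 0}
    - {"delta_pos": [9,0,-3],"turn": [0,0,0],"gripper": 0}
    - {"delta_pos": [10,0,-3],"turn": [0,0,0],"gripper": 0}
    - {"delta_pos": [10,0,-2],"turn": [0,0,0],"gripper": 0}
    - {"delta_pos": [10,0,-2],"turn": [0,0,0],"gripper": 0}
    - {"delta_pos": [10,0,0],"turn": [0,0,0],"gripper": 0}
    - {"delta_pos": [10,0,0],"turn": [0,0,0],"gripper": 0}

```text
time: 5.1
position: [0.5767, 0.0916, 0.312]
eef_rot: [[0.97, -0.242, -0.0], [-0.242, -0.97, -0.0], [-0.0, 0.0, -1.0]]
force: [-1.5, 1.1, 1.9]
opening: 0.0003
gripper_force: 1.2
```

Request:
move_arm:
  series:
    - {"delta_pos": [10,0,1],"turn": [0,0,0],"gripper": 0}
    - {"delta_pos": [10,0,1],"turn": [0,0,0],"gripper": 0}
    - {"delta_pos": [10,0,1],"turn": [0,0,0],"gripper": 0}
    - {"delta_pos": [10,0,3],"turn": [0,0,0],"gripper": 0}
    - {"delta_pos": [10,0,3],"turn": [0,0,0],"gripper": 0}
    - {"delta_pos": [10,0,3],"turn": [0,0,0],"gripper": 0}
    - {"delta_pos": [9,0,5],"turn": [0,0,0],"gripper": 0}
    - {"delta_pos": [9,0,6],"turn": [0,0,0],"gripper": 0}
    - {"delta_pos": [6,0,4],"turn": [0,0,0],"gripper": 0}
    - {"delta_pos": [3,0,2],"turn": [0,0,0],"gripper": 0}
    - {"delta_pos": [0,0,0],"turn": [0,0,0],"gripper": 0}

```text
time: 6.48
position: [0.6605, 0.0708, 0.283]
eef_rot: [[0.97, -0.242, -0.0], [-0.242, -0.97, -0.0], [-0.0, 0.0, -1.0]]
force: [-0.4, 0.2, 0.4]
opening: 0.0008
gripper_force: 0.0
```

Run:
```python
from h import *
t=snapshot("side");q=t["pixels"]
cv2.imwrite("pics/c4.png",cv2.resize(q[120:280,190:390][:,:,::-1],None,fx=3.5,fy=3.5,interpolation=cv2.INTER_CUBIC))
o=monitor.observe();p=o["position"];print(p,o["force"],np.round(o["joint_positions"],2))
c,s=np.cos(-.244),np.sin(-.244)
for a in (.9,1.0,1.1,1.2,1.3):
    l=-.035+.15*np.sin(a-.5236);print(a,(proj(t,[.6286+c*l,.0819+s*l,.146+.15*np.cos(a-.5236)])-(190,120))*3.5)
```

```text
[0.66045725 0.07087122 0.28326282] [-0.15357998  0.66261096 -0.01732578] [ 0.23  0.47 -0.6   1.25  0.26  1.5  -2.15]
0.9 [172.23000509 176.79227828]
1.0 [159.83150504 178.607134  ]
1.1 [148.45763466 182.14716808]
1.2 [138.20506508 187.33122073]
1.3 [129.1527166  194.06296362]
```

View pics/c4.png

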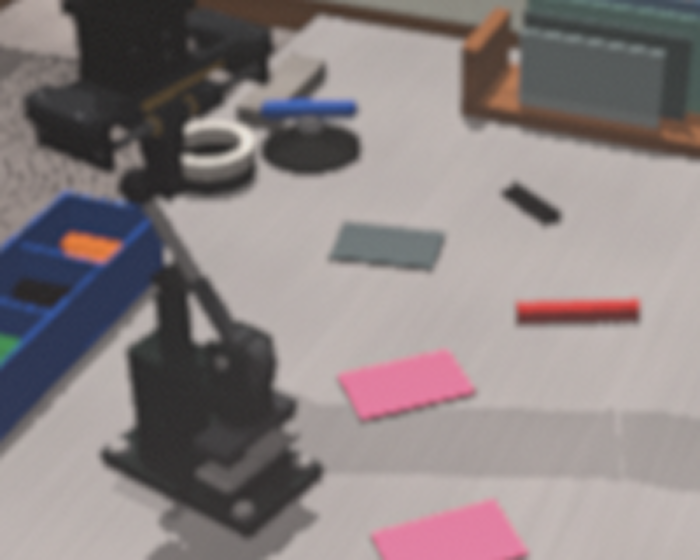

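The ball is at about (138,185), which matches joint 1.2, so the lever is well past upright. I back off, cross high and descend over the pink plate.

Request:
move_arm:
  series:
    - {"delta_pos": [-10,0,0],"turn": [0,0,0],"gripper": 0}
    - {"delta_pos": [-20,0,-5],"turn": [0,0,0],"gripper": 0}
    - {"delta_pos": [0,0,-28],"turn": [0,0,0],"gripper": 0}
    - {"delta_pos": [0,0,-28],"turn": [0,0,0],"gripper": 0}
    - {"delta_pos": [0,0,-28],"turn": [0,0,0],"gripper": 0}
    - {"delta_pos": [-8,-33,0],"turn": [0,0,0],"gripper": 0}
    - {"delta_pos": [-8,-33,0],"turn": [0,0,0],"gripper": 0}
    - {"delta_pos": [-8,-33,0],"turn": [0,0,0],"gripper": 0}
    - {"delta_pos": [-8,-33,0],"turn": [0,0,0],"gripper": 0}
    - {"delta_pos": [-8,-33,0],"turn": [0,0,0],"gripper": 0}
    - {"delta_pos": [-7,-35,0],"turn": [0,0,0],"gripper": 0}
    - {"delta_pos": [0,0,30],"turn": [0,0,0],"gripper": 0}
    - {"delta_pos": [0,0,40],"turn": [0,0,0],"gripper": 0}
    - {"delta_pos": [0,0,40],"turn": [0,0,0],"gripper": 0}
    - {"delta_pos": [0,0,40],"turn": [0,0,0],"gripper": 0}
    - {"delta_pos": [0,0,40],"turn": [0,0,0],"gripper": 0}
    - {"delta_pos": [0,0,40],"turn": [0,0,0],"gripper": 0}
    - {"delta_pos": [0,0,30],"turn": [0,0,0],"gripper": 0}
    - {"delta_pos": [0,0,0],"turn": [0,0,0],"gripper": 0}

```text
time: 8.9
position: [0.6324, 0.2828, 0.1103]
eef_rot: [[0.97, -0.242, -0.003], [-0.242, -0.97, -0.002], [-0.003, 0.003, -1.0]]
force: [0.2, 0.1, 0.7]
opening: -0.0001
gripper_force: 0.0
```

Request:
move_arm:
  series:
    - {"delta_pos": [1,-1,25],"turn": [0,0,0],"gripper": 0}
    - {"delta_pos": [0,-1,20],"turn": [0,0,0],"gripper": 0}
    - {"delta_pos": [0,0,15],"turn": [0,0,0],"gripper": 0}
    - {"delta_pos": [0,0,0],"turn": [0,0,0],"gripper": 0}

```text
time: 9.4
position: [0.6349, 0.2851, 0.0513]
eef_rot: [[0.97, -0.242, -0.001], [-0.242, -0.97, -0.001], [-0.001, 0.001, -1.0]]
force: [0.3, 0.1, 0.2]
opening: 0.0002
gripper_force: 0.0
```

Request:
move_arm:
  series:
    - {"delta_pos": [0,0,0],"gripper": 0}
    - {"delta_pos": [0,0,0],"gripper": 0}
    - {"delta_pos": [0,0,0],"gripper": 0}
    - {"delta_pos": [0,0,0],"gripper": 0}
    - {"delta_pos": [0,0,0],"gripper": 0}
    - {"delta_pos": [0,0,0],"gripper": 0}
    - {"delta_pos": [0,0,0],"gripper": 0}
    - {"delta_pos": [0,0,0],"gripper": 0}
    - {"delta_pos": [0,0,0],"gripper": 0}
    - {"delta_pos": [0,0,0],"gripper": 0}
    - {"delta_pos": [0,0,0],"gripper": 0}
    - {"delta_pos": [0,0,0],"gripper": 0}
    - {"delta_pos": [0,0,0],"gripper": 0}
    - {"delta_pos": [0,0,0],"gripper": 0}
    - {"delta_pos": [0,0,0],"gripper": 0}
    - {"delta_pos": [0,0,0],"gripper": 0}
    - {"delta_pos": [0,0,0],"gripper": 0}
    - {"delta_pos": [0,0,0],"gripper": 0}
    - {"delta_pos": [0,0,0],"gripper": 0}
    - {"delta_pos": [0,0,0],"gripper": 0}

```text
validation failed for argument at $.se...
```

Run:
```python
from h import *
s=snapshot("top");t=snapshot("side");q=t["pixels"]
cv2.imwrite("pics/c5.png",cv2.resize(q[170:330,150:350][:,:,::-1],None,fx=3.5,fy=3.5,interpolation=cv2.INTER_CUBIC))
o=monitor.observe();p=o["position"];print(o["time"],p,o["force"],np.round(o["joint_positions"],2))
```

```text
9.5 [0.6357476  0.28554835 0.05293614] [ 0.34823792 -0.36400053 -0.16767876] [-0.1   0.71 -0.57  1.41  0.4   1.14 -2.55]
```

View pics/c5.png

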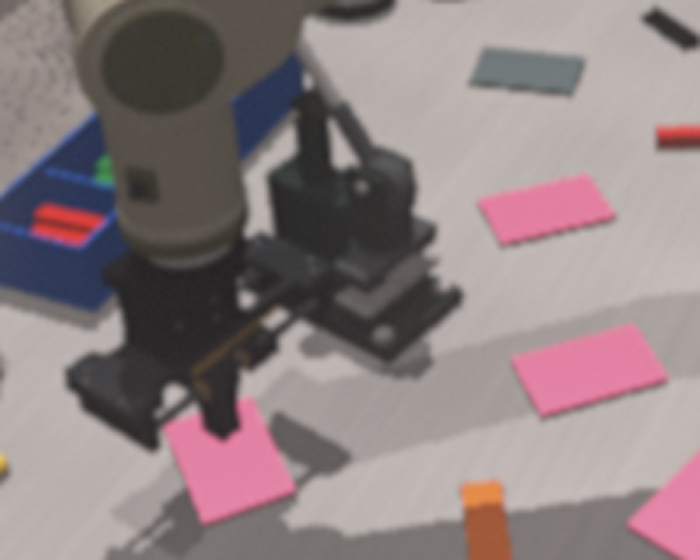

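The fingertips stand over the plate, and the lever stays back. The hold rows were refused because they lacked "turn", so I hold now.

Request:
move_arm:
  series:
    - {"delta_pos": [0,0,0],"turn": [0,0,0],"gripper": 0}
    - {"delta_pos": [0,0,0],"turn": [0,0,0],"gripper": 0}
    - {"delta_pos": [0,0,0],"turn": [0,0,0],"gripper": 0}
    - {"delta_pos": [0,0,0],"turn": [0,0,0],"gripper": 0}
    - {"delta_pos": [0,0,0],"turn": [0,0,0],"gripper": 0}
    - {"delta_pos": [0,0,0],"turn": [0,0,0],"gripper": 0}
    - {"delta_pos": [0,0,0],"turn": [0,0,0],"gripper": 0}
    - {"delta_pos": [0,0,0],"turn": [0,0,0],"gripper": 0}
    - {"delta_pos": [0,0,0],"turn": [0,0,0],"gripper": 0}
    - {"delta_pos": [0,0,0],"turn": [0,0,0],"gripper": 0}
    - {"delta_pos": [0,0,0],"turn": [0,0,0],"gripper": 0}
    - {"delta_pos": [0,0,0],"turn": [0,0,0],"gripper": 0}
    - {"delta_pos": [0,0,0],"turn": [0,0,0],"gripper": 0}
    - {"delta_pos": [0,0,0],"turn": [0,0,0],"gripper": 0}
    - {"delta_pos": [0,0,0],"turn": [0,0,0],"gripper": 0}
    - {"delta_pos": [0,0,0],"turn": [0,0,0],"gripper": 0}
    - {"delta_pos": [0,0,0],"turn": [0,0,0],"gripper": 0}
    - {"delta_pos": [0,0,0],"turn": [0,0,0],"gripper": 0}
    - {"delta_pos": [0,0,0],"turn": [0,0,0],"gripper": 0}
    - {"delta_pos": [0,0,0],"turn": [0,0,0],"gripper": 0}

```text
time: 12.0
position: [0.6355, 0.2853, 0.0522]
eef_rot: [[0.97, -0.242, -0.0], [-0.242, -0.97, -0.0], [0.0, 0.0, -1.0]]
force: [0.0, -0.5, -0.4]
opening: 0.0002
gripper_force: 0.0
```

Request:
move_arm:
  series:
    - {"delta_pos": [0,0,-30],"turn": [0,0,0],"gripper": 0}
    - {"delta_pos": [0,0,-40],"turn": [0,0,0],"gripper": 0}
    - {"delta_pos": [0,0,-40],"turn": [0,0,0],"gripper": 0}
    - {"delta_pos": [0,0,-15],"turn": [0,0,-0.185],"gripper": 0}
    - {"delta_pos": [0,0,-15],"turn": [0,0,-0.185],"gripper": 0}
    - {"delta_pos": [0,0,-15],"turn": [0,0,-0.185],"gripper": 0}
    - {"delta_pos": [0,0,-15],"turn": [0,0,-0.185],"gripper": 0}
    - {"delta_pos": [0,0,-15],"turn": [0,0,-0.185],"gripper": 0}
    - {"delta_pos": [0,0,-15],"turn": [0,0,-0.185],"gripper": 0}
    - {"delta_pos": [0,0,-15],"turn": [0,0,-0.185],"gripper": 0}
    - {"delta_pos": [0,0,-15],"turn": [0,0,-0.185],"gripper": 0}
    - {"delta_pos": [0,0,-15],"turn": [0,0,-0.185],"gripper": 0}
    - {"delta_pos": [0,0,-15],"turn": [0,0,-0.185],"gripper": 0}
    - {"delta_pos": [0,0,-15],"turn": [0,0,-0.185],"gripper": 0}
    - {"delta_pos": [0,0,-15],"turn": [0,0,-0.185],"gripper": 0}
    - {"delta_pos": [0,0,-15],"turn": [0,0,-0.185],"gripper": 0}
    - {"delta_pos": [0,0,-5],"turn": [0,0,-0.185],"gripper": 0}
    - {"delta_pos": [0,0,0],"turn": [0,0,-0.185],"gripper": 0}
    - {"delta_pos": [0,0,0],"turn": [0,0,-0.185],"gripper": 0}
    - {"delta_pos": [0,0,0],"turn": [0,0,-0.182],"gripper": 0}

```text
time: 14.5
position: [0.6355, 0.2853, 0.3623]
eef_rot: [[-0.972, 0.236, 0.0], [0.236, 0.972, -0.0], [-0.0, -0.0, -1.0]]
force: [0.4, 0.3, -0.4]
opening: 0.0004
gripper_force: 0.0
```

Run:
```python
from plant import monitor
import numpy as np
o=monitor.observe();print(o["time"],o["position"],np.round(o["eef_rot"],3).tolist(),np.round(o["joint_positions"],2))
```

```text
14.5 [0.6355086  0.2853101  0.36225144] [[-0.972, 0.236, 0.0], [0.236, 0.972, -0.0], [-0.0, -0.0, -1.0]] [ 0.08  0.7  -1.16  0.97  0.65  1.79  0.53]
```

Request:
move_arm:
  series:
    - {"delta_pos": [20,-25,0],"turn": [0,0,0],"gripper": 0}
    - {"delta_pos": [20,-25,0],"turn": [0,0,0],"gripper": 0}
    - {"delta_pos": [20,-25,0],"turn": [0,0,0],"gripper": 0}
    - {"delta_pos": [20,-25,0],"turn": [0,0,0],"gripper": 0}
    - {"delta_pos": [20,-25,0],"turn": [0,0,0],"gripper": 0}
    - {"delta_pos": [20,-25,0],"turn": [0,0,0],"gripper": 0}
    - {"delta_pos": [20,-25,0],"turn": [0,0,0],"gripper": 0}
    - {"delta_pos": [20,-25,0],"turn": [0,0,0],"gripper": 0}
    - {"delta_pos": [0,0,0],"turn": [0,-0.15,0],"gripper": 0}
    - {"delta_pos": [0,0,0],"turn": [0,-0.15,0],"gripper": 0}
    - {"delta_pos": [0,0,0],"turn": [0,-0.15,0],"gripper": 0}
    - {"delta_pos": [0,0,0],"turn": [0,-0.15,0],"gripper": 0}
    - {"delta_pos": [0,0,0],"turn": [0,0,0],"gripper": 0}

```text
time: 16.12
position: [0.4336, 0.1372, 0.3592]
eef_rot: [[-0.874, 0.238, 0.423], [0.207, 0.971, -0.119], [-0.439, -0.016, -0.898]]
force: [0.2, -0.1, -0.3]
opening: 0.0005
gripper_force: 0.0
```

```bash
cat > g.py <<'E'
from plant import monitor
import numpy as np
o=monitor.observe();R=np.array(o["eef_rot"]);p=np.array(o["position"])
print(o["time"],p.round(4),np.round(R,3).tolist(),np.round(o["joint_positions"],2))
m=np.array([.577,.095,.053])
for e in (30,40,50):
    c,s=np.cos(np.radians(e)),np.sin(np.radians(e));z=np.array([c*.97,-c*.242,-s])
    for d in (.054,.12):
        g=m-d*z;print(e,d,g.round(3),"tool mm",(R.T@(g-p)*1000).round(), "turn",np.cross([0,0,1],R.T@z).round(3))
t=p+.019*R[:,2];k=(m-t)@R[:,2];print("tip to mouth",np.linalg.norm(m-t),"miss",(m-t-k*R[:,2]).round(4))
E
python3 g.py
```

```text
16.125 [0.4336 0.1372 0.3592] [[-0.874, 0.238, 0.423], [0.207, 0.971, -0.119], [-0.439, -0.016, -0.898]] [ 0.57 -0.5  -0.85  1.92 -0.14  1.17  1.08]
30 0.054 [0.532 0.106 0.08 ] tool mm [ 30.  -2. 296.] turn [-0.005 -0.558  0.   ]
30 0.12 [0.476 0.12  0.113] tool mm [ 67.  -3. 241.] turn [-0.005 -0.558  0.   ]
40 0.054 [0.537 0.105 0.088] tool mm [ 22.  -2. 291.] turn [-0.007 -0.406  0.   ]
40 0.12 [0.488 0.117 0.13 ] tool mm [ 49.  -3. 231.] turn [-0.007 -0.406  0.   ]
50 0.054 [0.543 0.103 0.094] tool mm [ 13.  -2. 288.] turn [-0.01  -0.241  0.   ]
50 0.12 [0.502 0.114 0.145] tool mm [ 29.  -3. 224.] turn [-0.01  -0.241  0.   ]
tip to mouth 0.32171963812456916 miss [-0.0008 -0.0018 -0.0001]
```

Request:
move_arm:
  series:
    - {"delta_pos": [6,0,29],"turn": [0,0,0],"gripper": 0}
    - {"delta_pos": [6,0,29],"turn": [0,0,0],"gripper": 0}
    - {"delta_pos": [6,0,29],"turn": [0,0,0],"gripper": 0}
    - {"delta_pos": [6,0,29],"turn": [0,0,0],"gripper": 0}
    - {"delta_pos": [6,-1,29],"turn": [0,0,0],"gripper": 0}
    - {"delta_pos": [6,-1,29],"turn": [0,-0.05,0],"gripper": 0}
    - {"delta_pos": [6,-1,29],"turn": [0,-0.05,0],"gripper": 0}
    - {"delta_pos": [6,0,29],"turn": [0,-0.05,0],"gripper": 0}
    - {"delta_pos": [0,0,0],"turn": [0,-0.1,0],"gripper": 0}
    - {"delta_pos": [0,0,0],"turn": [0,0,0],"gripper": 0}

```text
time: 17.38
position: [0.4942, 0.1085, 0.1323]
eef_rot: [[-0.74, 0.251, 0.624], [0.18, 0.968, -0.176], [-0.648, -0.018, -0.761]]
force: [0.2, 0.5, 1.0]
opening: 0.0005
gripper_force: 0.0
```

```bash
python3 g.py
```

```text
17.375 [0.4942 0.1085 0.1323] [[-0.74, 0.251, 0.624], [0.18, 0.968, -0.176], [-0.648, -0.018, -0.761]] [ 1.01 -0.4  -1.47  2.32  0.28  0.36  0.53]
30 0.054 [0.532 0.106 0.08 ] tool mm [ 6.  8. 64.] turn [-0.017 -0.335  0.   ]
30 0.12 [0.476 0.12  0.113] tool mm [28.  7.  1.] turn [-0.017 -0.335  0.   ]
40 0.054 [0.537 0.105 0.088] tool mm [-3.  8. 61.] turn [-0.019 -0.167  0.   ]
40 0.12 [0.488 0.117 0.13 ] tool mm [ 8.  7. -4.] turn [-0.019 -0.167  0.   ]
50 0.054 [0.543 0.103 0.094] tool mm [-13.   8.  60.] turn [-0.02   0.007  0.   ]
50 0.12 [0.502 0.114 0.145] tool mm [-13.   7.  -6.] turn [-0.02   0.007  0.   ]
tip to mouth 0.09663631053791383 miss [0.0114 0.0066 0.0078]
```

Request:
move_arm:
  series:
    - {"delta_pos": [0,2,10],"turn": [0,-0.04,0],"gripper": 0}
    - {"delta_pos": [0,2,10],"turn": [-0.01,-0.04,0],"gripper": 0}
    - {"delta_pos": [0,2,10],"turn": [-0.01,-0.04,0],"gripper": 0}
    - {"delta_pos": [0,2,10],"turn": [0,-0.04,0],"gripper": 0}
    - {"delta_pos": [0,0,5],"turn": [0,-0.02,0],"gripper": 0}
    - {"delta_pos": [0,0,0],"turn": [0,0,0],"gripper": 0}

```text
time: 18.12
position: [0.5024, 0.1017, 0.102]
eef_rot: [[-0.69, 0.252, 0.679], [0.156, 0.967, -0.2], [-0.707, -0.032, -0.706]]
force: [-0.3, 0.5, -0.4]
opening: 0.0005
gripper_force: 0.0
```

```bash
python3 g.py
```

```text
18.125 [0.5024 0.1017 0.102 ] [[-0.69, 0.252, 0.679], [0.156, 0.967, -0.2], [-0.707, -0.032, -0.706]] [ 0.74  0.19 -1.42  2.38  1.44  0.79 -0.43]
30 0.054 [0.532 0.106 0.08 ] tool mm [-4. 13. 34.] turn [-0.025 -0.259  0.   ]
30 0.12 [0.476 0.12  0.113] tool mm [ 13.  11. -29.] turn [-0.025 -0.259  0.   ]
40 0.054 [0.537 0.105 0.088] tool mm [-13.  12.  33.] turn [-0.028 -0.087  0.   ]
40 0.12 [0.488 0.117 0.13 ] tool mm [ -7.  10. -33.] turn [-0.028 -0.087  0.   ]
50 0.054 [0.543 0.103 0.094] tool mm [-23.  12.  33.] turn [-0.031  0.087  0.   ]
50 0.12 [0.502 0.114 0.145] tool mm [-28.  10. -33.] turn [-0.031  0.087  0.   ]
tip to mouth 0.07123446262180502 miss [0.0158 0.0106 0.0122]
```

Request:
move_arm:
  series:
    - {"delta_pos": [-4,4,6],"turn": [-0.01,-0.02,0],"gripper": 0}
    - {"delta_pos": [-4,4,6],"turn": [-0.01,-0.02,0],"gripper": 0}
    - {"delta_pos": [-4,4,6],"turn": [-0.01,-0.02,0],"gripper": 0}
    - {"delta_pos": [0,0,5],"turn": [0,-0.03,0],"gripper": 0}
    - {"delta_pos": [0,0,0],"turn": [0,0,0],"gripper": 0}

```text
time: 18.75
position: [0.5297, 0.1064, 0.0955]
eef_rot: [[-0.624, 0.231, 0.747], [0.137, 0.973, -0.186], [-0.77, -0.014, -0.638]]
force: [-0.2, 0.3, 0.5]
opening: 0.0004
gripper_force: 0.0
```

```bash
python3 g.py
python3 - <<'E'
from h import *
q=snapshot("side")["pixels"]
cv2.imwrite("pics/c6.png",cv2.resize(q[100:340,170:490][:,:,::-1],None,fx=2.5,fy=2.5,interpolation=cv2.INTER_CUBIC))
E
```

```text
18.75 [0.5297 0.1064 0.0955] [[-0.624, 0.231, 0.747], [0.137, 0.973, -0.186], [-0.77, -0.014, -0.638]] [ 0.58  0.33 -1.28  2.38  1.71  0.91 -0.61]
30 0.054 [0.532 0.106 0.08 ] tool mm [11.  1. 11.] turn [ 0.003 -0.168  0.   ]
30 0.12 [0.476 0.12  0.113] tool mm [ 22.   1. -54.] turn [ 0.003 -0.168  0.   ]
40 0.054 [0.537 0.105 0.088] tool mm [ 1.  0. 11.] turn [ 0.     0.006 -0.   ]
40 0.12 [0.488 0.117 0.13 ] tool mm [  1.   0. -55.] turn [ 0.     0.006 -0.   ]
50 0.054 [0.543 0.103 0.094] tool mm [-8.  0. 11.] turn [-0.003  0.179  0.   ]
50 0.12 [0.502 0.114 0.145] tool mm [-20.   0. -53.] turn [-0.003  0.179  0.   ]
tip to mouth 0.04560507057579987 miss [-0.001   0.0006 -0.0013]
```

View pics/c6.png

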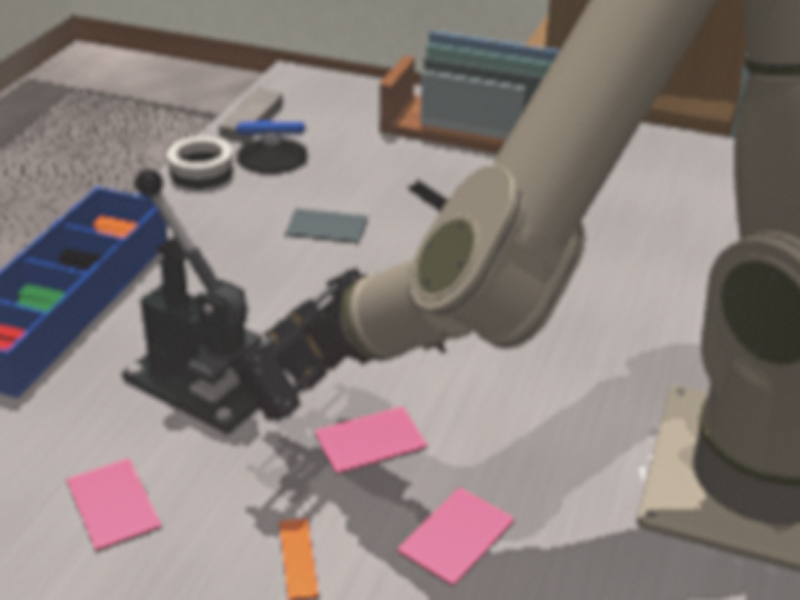

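The fingers aim at the mouth from the front with everything clear, and the lever is still back (ball at about (148,182)). I'll flatten the aim slightly and move a little closer.

Request:
move_arm:
  series:
    - {"delta_pos": [2,0,3],"turn": [0,-0.03,0],"gripper": 0}
    - {"delta_pos": [2,0,2],"turn": [0,-0.04,0],"gripper": 0}
    - {"delta_pos": [2,0,2],"turn": [0,-0.03,0],"gripper": 0}
    - {"delta_pos": [0,0,0],"turn": [0,0,0],"gripper": 0}

```text
time: 19.3
position: [0.5321, 0.1075, 0.0844]
eef_rot: [[-0.551, 0.232, 0.802], [0.121, 0.973, -0.198], [-0.826, -0.012, -0.564]]
force: [0.1, -1.0, -0.4]
opening: 0.0005
gripper_force: 0.0
```

```bash
python3 g.py
```

```text
19.3 [0.5321 0.1075 0.0844] [[-0.551, 0.232, 0.802], [0.121, 0.973, -0.198], [-0.826, -0.012, -0.564]] [ 0.56  0.56 -1.32  2.41  1.93  1.19 -0.72]
30 0.054 [0.532 0.106 0.08 ] tool mm [ 4. -1.  2.] turn [ 0.003 -0.075  0.   ]
30 0.12 [0.476 0.12  0.113] tool mm [  9.  -1. -64.] turn [ 0.003 -0.075  0.   ]
40 0.054 [0.537 0.105 0.088] tool mm [-6. -1.  2.] turn [ 0.     0.099 -0.   ]
40 0.12 [0.488 0.117 0.13 ] tool mm [-12.  -1. -63.] turn [ 0.     0.099 -0.   ]
50 0.054 [0.543 0.103 0.094] tool mm [-15.  -1.   4.] turn [-0.002  0.27   0.   ]
50 0.12 [0.502 0.114 0.145] tool mm [-33.  -2. -59.] turn [-0.002  0.27   0.   ]
tip to mouth 0.037147202361089086 miss [-0.0001 -0.0013  0.0003]
```

The aim is within 2 mm and the fingertips are 37 mm from the mouth. Hold.

Request:
move_arm:
  series:
    - {"delta_pos": [0,0,0],"turn": [0,0,0],"gripper": 0}
    - {"delta_pos": [0,0,0],"turn": [0,0,0],"gripper": 0}
    - {"delta_pos": [0,0,0],"turn": [0,0,0],"gripper": 0}
    - {"delta_pos": [0,0,0],"turn": [0,0,0],"gripper": 0}
    - {"delta_pos": [0,0,0],"turn": [0,0,0],"gripper": 0}
    - {"delta_pos": [0,0,0],"turn": [0,0,0],"gripper": 0}
    - {"delta_pos": [0,0,0],"turn": [0,0,0],"gripper": 0}
    - {"delta_pos": [0,0,0],"turn": [0,0,0],"gripper": 0}
    - {"delta_pos": [0,0,0],"turn": [0,0,0],"gripper": 0}
    - {"delta_pos": [0,0,0],"turn": [0,0,0],"gripper": 0}
    - {"delta_pos": [0,0,0],"turn": [0,0,0],"gripper": 0}
    - {"delta_pos": [0,0,0],"turn": [0,0,0],"gripper": 0}
    - {"delta_pos": [0,0,0],"turn": [0,0,0],"gripper": 0}
    - {"delta_pos": [0,0,0],"turn": [0,0,0],"gripper": 0}
    - {"delta_pos": [0,0,0],"turn": [0,0,0],"gripper": 0}
    - {"delta_pos": [0,0,0],"turn": [0,0,0],"gripper": 0}
    - {"delta_pos": [0,0,0],"turn": [0,0,0],"gripper": 0}
    - {"delta_pos": [0,0,0],"turn": [0,0,0],"gripper": 0}
    - {"delta_pos": [0,0,0],"turn": [0,0,0],"gripper": 0}
    - {"delta_pos": [0,0,0],"turn": [0,0,0],"gripper": 0}

```text
time: 21.8
position: [0.5327, 0.1075, 0.086]
eef_rot: [[-0.547, 0.23, 0.805], [0.118, 0.973, -0.198], [-0.829, -0.013, -0.559]]
force: [-0.4, 0.6, 0.1]
opening: 0.0008
gripper_force: 0.0
```

```bash
python3 g.py | sed -n '1p;$p'; python3 -c "
from plant import order
print(order.sign_off())"
```

```text
21.8 [0.5327 0.1075 0.086 ] [[-0.547, 0.23, 0.805], [0.118, 0.973, -0.198], [-0.829, -0.013, -0.559]] [ 0.56  0.56 -1.31  2.42  1.94  1.19 -0.72]
tip to mouth 0.03764219108757969 miss [-0.0013 -0.0013 -0.0014]
the job is handed in; nothing more can be done
None
```

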